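# Seat a bracket on a three-point locating jig

### The job

Lay the bracket flat, web up, on the jig plate, short of the two dowels and the end stop. Then push it gently square against both dowels, and after that along the dowels against the end stop; each time keep up a light, steady push of some 6 to 12 N (never 20 N) for half a second so that it really bears on them. Leave it seated flush on all three points and do not disturb the things lying around.

Things in the scene. Friction and masses are not known exactly. Their poses are not given: they have to be found in the camera images.
- bracket_mid (a point): Loose bright cast-aluminium bracket, about 0.25 kg: flat flange 64 (x) x 96 (y) x 12 mm with an upright web on its middle, 14 thick (x) x 50 long (y) x 28 mm tall, to be grasped across its thickness. This point: its centre, 20 mm above the underside (40 mm tall in all); z up; symmetric under a half turn. Push it low, on the flange's edge faces: pushed high on the web it can tip.
- jig: Flat oiled dark steel plate (friction about 0.2), fixed, 150 (x) x 190 (y) x 12 mm; origin: centre of its underside. Its x points away from the robot within 0.4 rad, z up. Two dowels stand on its far (+x) side, the end stop on its left (+y). Seated, the bracket's long sides lie along the jig's y, one touching both dowels (bracket centre at jig x +9 mm), and its +y end touches the stop button.
- dowel_left: Fixed upright steel dowel pin, 8 mm diameter, 10 mm tall; origin: centre of its foot on the jig's top, at x +45, y +30 mm in the jig's frame. The bracket's far long side bears on its -x face. A push midway between the two dowels loads both alike.
- dowel_right: The same dowel pin at x +45, y -30 mm in the jig's frame.
- end_stop: Fixed steel block 36 (x) x 22 (y) x 10 mm on the jig's top, a 3 mm screw head on it. Origin: centre of its foot; axes as the jig's; at x +9, y +75 to +81 mm in the jig's frame. Out of its -y face, 5 mm up, stands an adjusting screw with a 9 mm round flat-ended button, the stop proper (stop button); it is rigid, but screwed 4 to 25 mm out, unmeasured: find its end by feel.
- dapping_block: Loose bystander: steel cube 45 mm with round hollows; origin at the centre of its underside. Not to be moved.
- rubber_block: Loose bystander: black block 60 x 60 x 22 mm; origin at the centre of its underside. Not to be moved.
- thread_spool: Loose bystander: upright spool of thread, 36 mm diameter, 36 mm tall; origin at the centre of its underside. Not to be moved.
Mind the look-alikes: they are no part of the job. Of the things that look like the part that bears bracket_mid, the larger one is meant.

How it is judged:
On the way, in this order (a step that is already met when the one before it is completed fails the run):
1. the bracket lies flat on the jig plate, not touching dowels or stop (z of bracket_mid in the frame of jig between 0.03 and 0.034 m and angle between bracket_mid's own z axis and vertical below 0.04 rad and contact force between bracket and jig above 0.5 N and contact force between bracket and dowel_left below 0.1 N and contact force between bracket and dowel_right below 0.1 N and contact force between bracket and stop_button below 0.1 N), for 0.1 s.
2. it bears with at least 1 N on both dowels at once, square to them (z of bracket_mid in the frame of jig between 0.03 and 0.034 m and angle between bracket_mid's own z axis and vertical below 0.04 rad and x of bracket_mid in the frame of jig between 0.0075 and 0.0105 m and angle between the y axis of bracket_mid and the y axis of jig, either way round below 0.025 rad and contact force between bracket and dowel_left above 1 N and contact force between bracket and dowel_right above 1 N), for 0.2 s.
3. it bears with at least 2 N on the end stop, still along both dowels (z of bracket_mid in the frame of jig between 0.03 and 0.034 m and angle between bracket_mid's own z axis and vertical below 0.04 rad and x of bracket_mid in the frame of jig between 0.0075 and 0.0105 m and angle between the y axis of bracket_mid and the y axis of jig, either way round below 0.025 rad and y of bracket_mid in the frame of stop_button between -0.0495 and -0.0465 m and contact force between bracket and stop_button above 2 N), for 0.2 s.
At the end, for the whole second after the job is handed in: The bracket lies flat on the jig, released and at rest, its long side within 1.5 mm of both dowels and parallel to them within 0.025 rad, its end within 1.5 mm of the stop button (z of bracket_mid in the frame of jig between 0.03 and 0.034 m and angle between bracket_mid's own z axis and vertical below 0.04 rad and x of bracket_mid in the frame of jig between 0.0075 and 0.0105 m and angle between the y axis of bracket_mid and the y axis of jig, either way round below 0.025 rad and y of bracket_mid in the frame of stop_button between -0.0495 and -0.0465 m and linear speed of bracket below 0.01 m/s); the robot touches nothing.
It fails at once if the bracket is pressed on a dowel or the end stop with more than 20 N (contact force between bracket and dowel_left above 20 N or contact force between bracket and dowel_right above 20 N or contact force between bracket and stop_button above 20 N).
It fails at once if a bystander is moved more than 15 mm (distance of any of dapping_block, rubber_block, thread_spool from where it was at the start of the episode above 0.015 m).
It also fails if it takes over 72 s, if anything falls off the work surface, if the arm or the gripper's body presses on something with over 40 N, if the wrist force passes 120 N, or if a joint passes its speed limit or range.

### The arm

A 6-joint arm with a two-finger parallel gripper is mounted at the origin on a cart in front of the work surface, level with it; the furniture and walls round the work are solid. World frame = base frame: x ahead of the robot, y to its left, z up, the work surface at z = 0. Lengths are in m, angles in rad, forces in N, time in s.
With the tool pointing down it reaches from about 0.275 to 0.725 m from the base axis. Payload 5.6 kg.
Tool frame: the origin (TCP) lies on the centre line of the jaws, within the pads' length; the fingertips stand 19 mm ahead of it and the grasp point (between the pads) is the TCP (r.tips_ahead is the distance from the TCP to the fingertips, in m); z points along the fingers, y is the line along which they close (so a half turn about z gives the same grasp; the last joint's range is limited). The gripper opens to 85 mm and grips with 20 to 120 N. Pads are 22 mm wide; open, the fingers measure 114 mm over their backs; the gripper's body (76 mm by 85 mm) begins 54 mm behind the grasp point. The pads swing forward as they close: fully open they stand 13 mm farther back than shut.
Start: joints at [1.614, 0.255, 0.108, 0, -1.424, -0.285], TCP at [0.132, 0.534, 0.221] pointing down, gripper open.
Joint ranges: [-2.95, 2.95], [-1.21, 1.97], [-1.09, 1.5], [-2.87, 1.71], [-2.94, -0.07], [-3.05, 3.05]. Speed limits (rad/s): [2.57, 2.57, 3.14, 3.14, 3.14, 3.14].

### API

Orientations are given as a unit quaternion [x, y, z, w].
In Python, from plant import r gives the robot as it stands. The module is installed in compiled form; this text tells all that it offers.
- The arm moves only by the shell command python3 -m creep 'ROWS'. ROWS is JSON, a list of rows, each a list of 7 numbers: the shift along the tool's x, y, z in mm, then the turn, a rotation vector about the tool's x, y, z in degrees, then the closure, from -1 (fully open) to 1 (shut), so that 0 is half open. A call has 1 to 5 rows; each row shifts and turns the commanded pose from where the row before left it, along the tool's axes as they then stand; what a row does not reach is not made up. A row lasts 1/10 s, in which the tool goes at most 50 mm and 8.59 degrees, less where a joint would pass 70% of its speed; a pose out of reach is approached as far as the arm can. A call with a gripper value outside its range is refused whole. The fingers move at their own pace and stop on an object; the grip force is fixed at half the most. Time passes only in rows, so rows that do not move let the fingers close. It gives the time, the measured TCP pose, the force, the opening and the grip force at its end, in the units of the state.
- r.get_obs(): the state, without advancing time (a new reading comes with each control period).
- r.read_camera(name): name is "scene" or "side" or "wrist"; returns the picture (384x512x3 uint8, red, green, blue); there is no depth.
- r.camera_params(name): a dict with "intrinsics" (3x3 intrinsics, pixels), "dist" ([k1, k2, p1, p2, k3] as OpenCV has them; the pictures are not rectified), "camera_from_world" (4x4, takes a point from world to camera coordinates). Camera axes: x right, y down, z forward; pixel columns grow to the right and rows downward; lengths in m; the calibration is good to about 2 mm. A picture is of the moment at which its call begins: read the wrist's pose just before it. camera_params takes no time and is no camera call; for the wrist camera it gives the pose at the moment of the call.
- r.job_done(): hands the job in; it is judged then, once.
The state is a dict: "time": time; "q": joint angles; "dq": joint speeds; "tau": joint torques, N m; "position": TCP position; "orientation": TCP orientation; "ft_force": force on the tool from outside, world axes, zero at the start; "wrist_torque": the same for the moment, N m; "width": finger opening in m; "grip_force": force on a finger pad.
Only numpy, scipy, OpenCV 4.12 (cv2) and the standard library are available. Lean on these libraries where they do the work, as an engineer would, in place of code of your own. Each camera call takes 0.05 s, during which the arm holds its last target. There are 200 camera calls.

## Working session

There is one attempt and no reset: what is moved stays moved. The work goes in short steps, Python scripts to look and compute and a shell command to move; the robot and the scene stay as the last step left them, time stands still between calls to the robot, and variables do not carry over. Pictures are saved under pics/ and viewed, at most 10 in all, crops included, and the job is handed in when it is done.

```bash
mkdir -p pics
python3 - <<'E'
from plant import r
import cv2,numpy as np
o=r.get_obs();print(o)
for n in("scene","side","wrist"):
    p=r.camera_params(n);print(n,p["intrinsics"],p["dist"],np.round(p["camera_from_world"],4))
    im=r.read_camera(n)[:,:,::-1];cv2.imwrite(f"pics/{n}0.png",im)
a=[cv2.imread(f"pics/{n}0.png") for n in("scene","side")]
E
```

```text
{'time': 0.0, 'q': array([ 1.61360320e+00,  2.55771406e-01,  1.06969528e-01, -5.14010313e-04,
       -1.42391916e+00, -2.84615249e-01]), 'dq': array([ 0.00017543, -0.0007392 ,  0.00169231,  0.00059334, -0.00159488,
       -0.00174694]), 'tau': array([ 1.16727148e-03, -3.86628342e+01,  2.37939155e+01,  5.36513239e+00,
       -5.99685707e-03,  4.00392125e-06]), 'position': array([0.13150097, 0.53349138, 0.22006311]), 'orientation': array([ 9.92694929e-01, -1.20647366e-01, -9.39574227e-05,  9.90917599e-04]), 'ft_force': array([-1.05021909, -0.03645434, -0.51198364]), 'wrist_torque': array([0.04113679, 0.00799945, 0.01423007]), 'grip_force': 0.0, 'width': 0.08576138744122315}
scene [[457.63656985   0.         252.50886124]
 [  0.         457.63656985 194.44637378]
 [  0.           0.           1.        ]] [-0.10404682  0.          0.          0.          0.        ] [[ 0.8575 -0.5143  0.0141 -0.4292]
 [-0.3493 -0.6021 -0.718   0.2312]
 [ 0.3778  0.6107 -0.6959  0.7163]
 [ 0.      0.      0.      1.    ]]
side [[361.12922397   0.         259.52847693]
 [  0.         361.12922397 190.61412894]
 [  0.           0.           1.        ]] [-0.10430846  0.          0.          0.          0.        ] [[-0.9137 -0.4063  0.0021  0.505 ]
 [-0.214   0.4769 -0.8525  0.146 ]
 [ 0.3454 -0.7794 -0.5228  0.716 ]
 [ 0.      0.      0.      1.    ]]
wrist [[330.71820885   0.         253.04885031]
 [  0.         330.71820885 194.5261446 ]
 [  0.           0.           1.        ]] [-0.00496458  0.          0.          0.          0.        ] [[-0.2391 -0.971   0.0012  0.5486]
 [-0.9186  0.2266  0.3237 -0.0433]
 [-0.3146  0.0762 -0.9462  0.3818]
 [ 0.      0.      0.      1.    ]]
```

View pics/scene0.png

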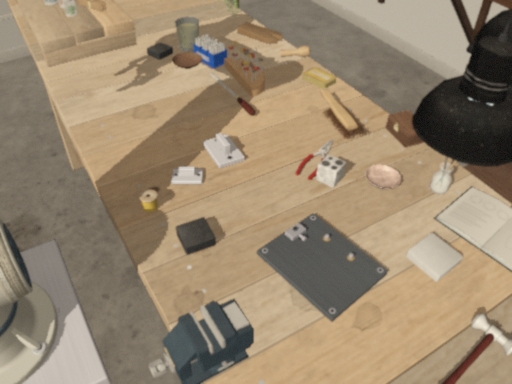

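View pics/side0.png

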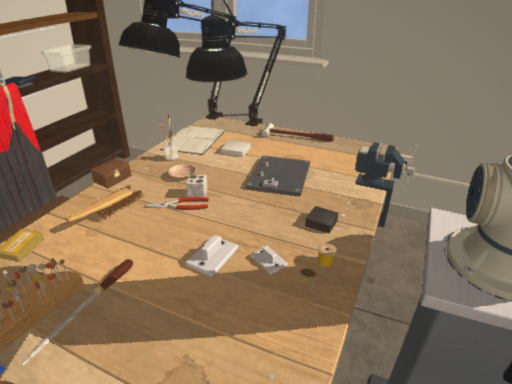

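The scene view shows the larger bracket at about (225,150), the small look-alike at (188,175) and the jig at about (322,263). The stop is at (298,230), and the dowels are at (326,237) and (350,257). The side view shows the bracket at (212,255) and the jig at (278,175). Next I'll enlarge crops of these.

Run:
```python
import cv2,numpy as np
S=cv2.imread("pics/scene0.png");D=cv2.imread("pics/side0.png")
c=lambda im,x,y,w,h,k:cv2.resize(im[y:y+h,x:x+w],None,fx=k,fy=k,interpolation=cv2.INTER_CUBIC)
out=np.zeros((600,800,3),np.uint8)
def put(a,x,y):out[y:y+a.shape[0],x:x+a.shape[1]]=a
put(c(S,195,125,60,50,5),0,0)      # bracket scene
put(c(D,180,228,65,50,5),310,0)    # bracket side
put(c(S,255,210,135,110,3),0,260)
put(c(D,240,150,76,50,5),410,260)
cv2.imwrite("pics/crop1.png",out)
```

```text
(no output)
```

View pics/crop1.png

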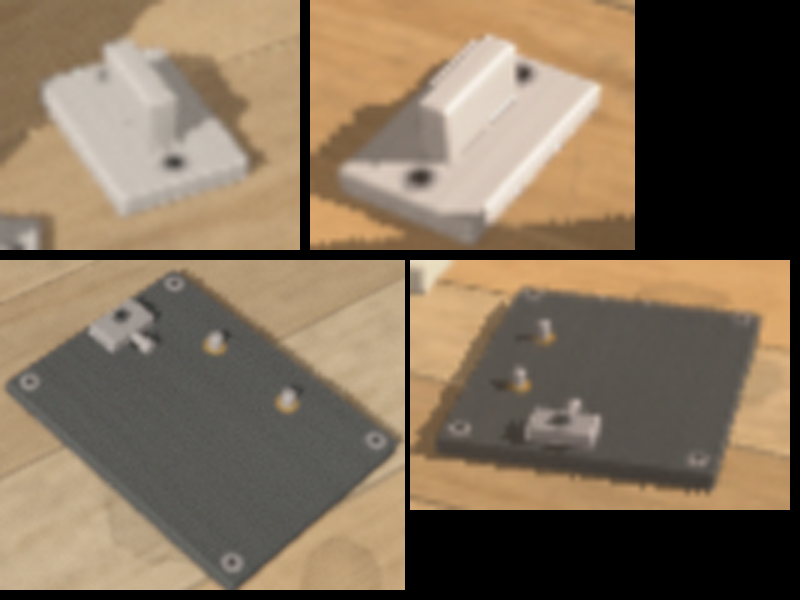

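The crop shows all four plate screws, both dowels and the stop in each view, and both flange holes and the web top of the bracket. I'll triangulate these points.

```bash
cat > h.py <<'E'
from plant import r
import cv2,numpy as np
P={n:r.camera_params(n) for n in("scene","side")}
def und(p,uv):return cv2.undistortPoints(np.array(uv,float).reshape(-1,1,2),p["intrinsics"],p["dist"])[:,0]
def tri(pa,a,pb,b):
    X=cv2.triangulatePoints(pa["camera_from_world"][:3],pb["camera_from_world"][:3],und(pa,a).T,und(pb,b).T)
    return (X[:3]/X[3]).T
def plane(p,uv,z):
    C=p["camera_from_world"];R,t=C[:3,:3],C[:3,3];o=-R.T@t
    d=np.c_[und(p,uv),np.ones(len(uv))]@R
    return o+d*((z-o[2])/d[:,2])[:,None]
E
python3 - <<'E'
from h import *
np.set_printoptions(precision=4,suppress=True)
m=lambda L,ox,oy,k,x,y:[((u-ox+.5)/k-.5+x,(v-oy+.5)/k-.5+y) for u,v in L]
bs=m([(174,162),(103,75),(105,45),(128,38),(175,93),(148,103)],0,0,5,195,125)
bd=m([(419+105,73),(419,178),(445,112),(422,100),(487,37),(514,50)],310,0,5,180,228)
print("br tri\n",tri(P["scene"],bs,P["side"],bd))
js=m([(174,284),(30,381),(375,440),(232,562),(215,334),(288,392)],0,260,3,255,210)
jd=m([(459,428),(699,459),(533,294),(745,319),(520,372),(545,322)],410,260,5,240,150)
J=tri(P["scene"],js,P["side"],jd);print("jig\n",J)
for n,b,j in(("scene",bs,js),("side",bd,jd)):
    print(n,plane(P[n],b[:2],.012)[:,:2].tolist(),plane(P[n],b[2:],.04)[:,:2].tolist());print(plane(P[n],j[:4],.012)[:,:2])
E
```

```text
br tri
 [[0.5533 0.1896 0.0117]
 [0.5573 0.2638 0.0121]
 [0.5519 0.251  0.0387]
 [0.5631 0.2495 0.0395]
 [0.5616 0.2032 0.0383]
 [0.5485 0.2045 0.0369]]
jig
 [[ 0.6064 -0.0558  0.0104]
 [ 0.4798 -0.0778  0.011 ]
 [ 0.6349 -0.221   0.0104]
 [ 0.5077 -0.2434  0.0104]
 [ 0.5959 -0.1109  0.0201]
 [ 0.606  -0.1709  0.0207]]
scene [[0.552983904073193, 0.18921183246450435], [0.5551301094557717, 0.26258137581597596]] [[0.5503828201171018, 0.24900740520921372], [0.5620585871477614, 0.24848249325901095], [0.5608744446253965, 0.2014358343000977], [0.5469591060791754, 0.20109887597992038]]
[[ 0.6045 -0.0572]
 [ 0.4794 -0.0784]
 [ 0.6332 -0.2219]
 [ 0.5077 -0.2439]]
side [[0.5532728339078802, 0.18986856463502244], [0.5596970488815012, 0.2628507250127434]] [[0.5518759200125272, 0.25196754276070027], [0.5636452844255372, 0.24960214956887428], [0.5601872160015479, 0.2051776679298346], [0.54613979095323, 0.2079547447353599]]
[[ 0.6062 -0.054 ]
 [ 0.4792 -0.0762]
 [ 0.6343 -0.2185]
 [ 0.5061 -0.2397]]
```

View pics/wrist0.png

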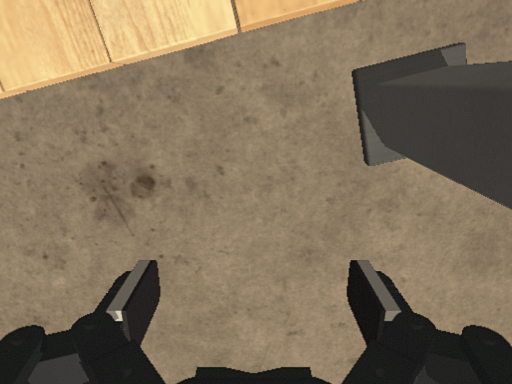

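The wrist view shows only floor and the table edge. The bracket triangulates to about (0.5555, 0.227), yaw -0.054, with the hole tops at z 12 mm and the web top at 39 mm. The jig is at about (0.557, -0.1495), yaw 0.171, and its screw and dowel spacings match the stated sizes. Next come a row planner and the button's position.

```bash
cat >> h.py <<'E'
from scipy.spatial.transform import Rotation as Ro
from scipy.optimize import least_squares
def plan(pos,head,N):
    """N equal rows taking the TCP to pos, tool x at heading head (deg), pointing down"""
    o=r.get_obs();p0=o["position"];R0=Ro.from_quat(o["orientation"])
    Rt=Ro.from_euler('z',head,degrees=True)*Ro.from_quat([1,0,0,0])
    w=(R0.inv()*Rt).as_rotvec(degrees=True)/N
    Rs=Ro.from_rotvec(w,degrees=True);A=np.zeros((3,3));R=R0
    for i in range(N):A+=R.as_matrix();R=R*Rs
    v=np.linalg.solve(A,np.array(pos)-p0)*1000
    print("row",np.round(v,2),np.round(w,3),"x%d"%N,"ftf",np.round(o["ft_force"],2),"p",np.round(p0,4),"w",round(o["width"],4),"t",o["time"])
JP=np.array([.5572,-.1495]);JY=.171
def jig(x,y):
    c,s=np.cos(JY),np.sin(JY);return JP+np.array([c*x-s*y,s*x+c*y])
def injig(p):
    c,s=np.cos(JY),np.sin(JY);d=np.array(p)[...,:2]-JP;return np.stack([c*d[...,0]+s*d[...,1],-s*d[...,0]+c*d[...,1]],-1)
E
python3 - <<'E'
from h import *
np.set_printoptions(precision=4,suppress=True)
m=lambda L,ox,oy,k,x,y:[((u-ox+.5)/k-.5+x,(v-oy+.5)/k-.5+y) for u,v in L]
b=tri(P["scene"],m([(146,346),(120,313)],0,260,3,255,210),P["side"],m([(576,405),(564,420)],410,260,5,240,150))
print("button,stop",b,injig(b)); print("small",plane(P["scene"],[(187,175)],.01),plane(P["side"],[(268,259)],.01))
print("tips",r.tips_ahead)
plan([.5555,.2267,.16],-13.86-79.2,12)
E
```

```text
button,stop [[ 0.5552 -0.0944  0.0167]
 [ 0.5522 -0.068   0.0227]] [[0.0074 0.0546]
 [0.009  0.0812]]
small [[0.445  0.1838 0.01  ]] [[0.4471 0.1963 0.01  ]]
tips 0.019
row [ 45.81 -11.64   5.03] [ 0.005 -0.005  6.6  ] x12 ftf [0.93 0.12 0.03] p [0.1316 0.5337 0.2203] w 0.0854 t 0.15
```

```bash
R='[45.8,-11.6,5,0,0,6.6,-0.3]'; true
python3 -m creep '[[45.8,-11.6,5,0,0,6.6,-0.3],[45.8,-11.6,5,0,0,6.6,-0.3],[45.8,-11.6,5,0,0,6.6,-0.3],[45.8,-11.6,5,0,0,6.6,-0.3]]'
python3 -m creep '[[45.8,-11.6,5,0,0,6.6,-0.3],[45.8,-11.6,5,0,0,6.6,-0.3],[45.8,-11.6,5,0,0,6.6,-0.3],[45.8,-11.6,5,0,0,6.6,-0.3]]'
python3 -m creep '[[45.8,-11.6,5,0,0,6.6,-0.3],[45.8,-11.6,5,0,0,6.6,-0.3],[45.8,-11.6,5,0,0,6.6,-0.3],[45.8,-11.6,5,0,0,6.6,-0.3],[0,0,0,0,0,0,-0.3]]'
python3 - <<'E'
from h import *
plan([.5555,.2267,.16],-93.06,2)
p=r.camera_params("wrist");np.save("pw1.npy",p,allow_pickle=True)
cv2.imwrite("pics/w1.png",r.read_camera("wrist")[:,:,::-1])
E
```

```text
time: 0.55
position: [0.318, 0.5025, 0.2]
orientation: [0.938, -0.346, -0.0, 0.001]
ft_force: [0.6, 1.2, -0.3]
width: 0.0552
grip_force: 0.0
time: 0.95
position: [0.4697, 0.3916, 0.18]
orientation: [0.834, -0.551, -0.0, 0.001]
ft_force: [0.8, 1.0, -0.8]
width: 0.0558
grip_force: 0.0
time: 1.45
position: [0.556, 0.2217, 0.1599]
orientation: [-0.685, 0.729, -0.0, -0.001]
ft_force: [-0.3, 0.1, 0.0]
width: 0.0555
grip_force: 0.0
row [-2.48  0.4  -0.04] [ 0.055 -0.064 -0.245] x2 ftf [-0.34  0.14  0.02] p [0.556  0.2217 0.1599] w 0.0555 t 1.45
```

View pics/w1.png

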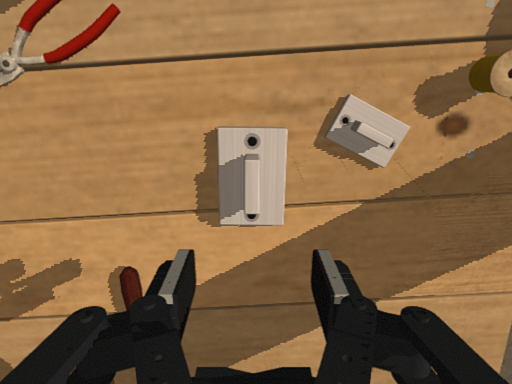

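The wrist view shows the bracket with its holes at (253,141) and (252,216). The web top runs from about (253,153) to (252,213), and the web is parallel to the jaws. The small look-alike is clear to the right.

Run:
```python
from h import *
p=np.load("pw1.npy",allow_pickle=True).item()
print(plane(p,[(253,141),(252,216),(219,128),(287,128),(285,225),(219,226)],.012))
print(plane(p,[(246.5,153),(260,153),(259.5,212),(246,212)],.04))
```

```text
[[0.55261408 0.1893194  0.012     ]
 [0.55816591 0.26330382 0.012     ]
 [0.58257827 0.17566445 0.012     ]
 [0.52118707 0.17946379 0.012     ]
 [0.52591223 0.27503769 0.012     ]
 [0.59172046 0.27201209 0.012     ]]
[[0.55845512 0.19434648 0.04      ]
 [0.54712455 0.1950495  0.04      ]
 [0.55049178 0.24830453 0.04      ]
 [0.56252089 0.24755324 0.04      ]]
```

```bash
python3 -m creep '[[-4.5,1,30,0,0,0,-0.3],[0,0,30,0,0,0,-0.3],[0,0,30,0,0,0,-0.3],[0,0,20,0,0,0,-0.3],[0,0,10,0,0,0,-0.3]]'
python3 -m creep '[[0,0,4.5,0,0,0,-0.3],[0,0,0,0,0,0,-0.3]]'
python3 -m creep '[[0,0,0,0,0,0,1],[0,0,0,0,0,0,1],[0,0,0,0,0,0,1],[0,0,0,0,0,0,1],[0,0,0,0,0,0,1]]'
```

```text
time: 2.0
position: [0.553, 0.2318, 0.0386]
orientation: [-0.689, 0.725, 0.0, -0.002]
ft_force: [0.8, 0.5, 0.3]
width: 0.0553
grip_force: 0.0
time: 2.2
position: [0.5546, 0.232, 0.0367]
orientation: [-0.688, 0.725, -0.0, 0.0]
ft_force: [0.2, -1.2, -0.2]
width: 0.0553
grip_force: 0.0
time: 2.7
position: [0.5546, 0.2315, 0.0368]
orientation: [-0.688, 0.726, -0.0, 0.0]
ft_force: [-0.5, 0.1, -0.4]
width: -0.0
grip_force: 0.0
```

Run:
```python
from h import *
o=r.get_obs();print(o["width"],o["grip_force"],o["position"])
w=r.read_camera("wrist")[:,:,::-1];s=r.read_camera("side")[:,:,::-1];s=cv2.resize(s[190:290,150:300],None,fx=3,fy=3)
a=np.zeros((384,800,3),np.uint8);a[:,:350]=w[:,80:430];a[:300,350:800]=s
cv2.imwrite("pics/w2.png",a)
```

```text
-5.979764353562849e-06 0.0 [0.55459889 0.23149187 0.03676158]
```

View pics/w2.png

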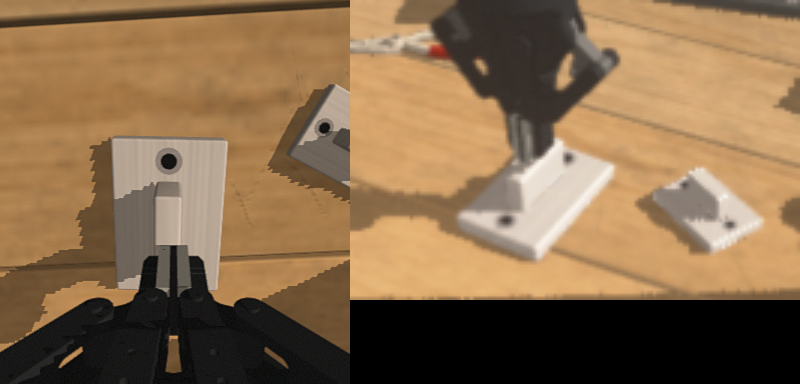

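Run:
```python
from h import *
def proj(p,X):
    C=p["camera_from_world"];return cv2.projectPoints(np.array(X,float),cv2.Rodrigues(C[:3,:3])[0],C[:3,3],p["intrinsics"],p["dist"])[0][:,0].round(1)
o=r.get_obs();q=o["position"]
X=[q,q-[0,0,.019],q+[0,0,.03],[.555,.2005,.04],[.5575,.25,.04]]
print("side",proj(P["side"],X),"\nscene",proj(P["scene"],X),"\nwrist",proj(r.camera_params("wrist"),X))
s=r.read_camera("side")[:,:,::-1];s=cv2.resize(s[210:280,175:255],None,fx=5,fy=5,interpolation=2)
c=r.read_camera("scene")[:,:,::-1];c=cv2.resize(c[100:170,185:265],None,fx=5,fy=5,interpolation=2)
cv2.imwrite("pics/w3.png",np.hstack([s,c]))
print(len(s),o["q"])
```

```text
side [[211.  244.7]
 [211.6 252. ]
 [209.9 232.7]
 [218.4 234.3]
 [204.6 248.6]] 
scene [[220.8 138.3]
 [221.1 144.9]
 [220.4 127.5]
 [227.5 144.2]
 [218.1 132.5]] 
wrist [[250.9 250.6]
 [251.1 234.7]
 [250.5 283.8]
 [246.3 197.2]
 [247.2 285. ]]
350 [ 6.55281503e-01  4.69222272e-01 -6.37903090e-02 -2.16730378e-05
 -1.03767881e+00 -7.08632005e-01]
```

View pics/w3.png

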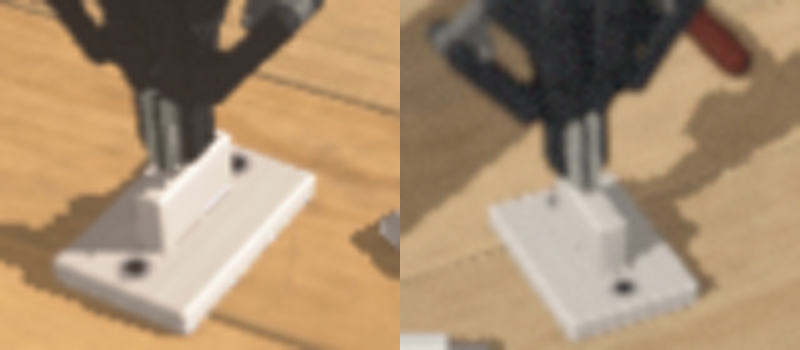

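The close crops show the fingertips shut and resting just above the web top, at about (208,244) in the side view, rather than straddling it. I'll check the true tool height against the bracket's apparent size in the wrist picture.

Run:
```python
from h import *
p=r.camera_params("wrist");C=p["camera_from_world"];print("cam",-C[:3,:3].T@C[:3,3])
print("flange top corners, hole",plane(p,[(192,138),(308,139.5),(249,161)],.012))
print("web end",plane(p,[(238,182),(262,182)],.04))
print("tips seen: side/scene tri",tri(P["side"],[(175+168/5,210+172/5)],P["scene"],[(185+590/5-0,100+185/5)]))
print(r.get_obs()["wrist_torque"],r.tips_ahead)
```

```text
cam [0.54895489 0.14770405 0.19087523]
flange top corners, hole [[0.58337764 0.17488151 0.012     ]
 [0.52079778 0.17901173 0.012     ]
 [0.55334969 0.18918914 0.012     ]]
web end [[0.55847133 0.19261398 0.04      ]
 [0.5470626  0.19321921 0.04      ]]
tips seen: side/scene tri [[ 0.6715715   0.14746951 -0.00516638]]
[-0.01031687 -0.0306554   0.00298508] 0.019
```

```bash
python3 -m creep '[[0,0,0,0,0,0,-0.3],[0,0,0,0,0,0,-0.3],[0,0,0,0,0,0,-0.3],[0,0,3,0,0,0,-0.3],[0,0,3,0,0,0,-0.3]]'
python3 -m creep '[[5,0,0,0,0,0,-0.3],[0,0,0,0,0,0,-0.3]]'
python3 -m creep '[[0,0,0,0,0,0,1],[0,0,0,0,0,0,1],[0,0,0,0,0,0,1],[0,0,0,0,0,0,1],[0,0,0,0,0,0,1]]'
```

```text
time: 3.4
position: [0.5545, 0.2315, 0.0303]
orientation: [-0.688, 0.726, 0.0, 0.0]
ft_force: [0.4, 0.0, -0.6]
width: 0.0553
grip_force: 0.0
time: 3.6
position: [0.554, 0.2258, 0.0302]
orientation: [-0.688, 0.726, 0.0, -0.0]
ft_force: [-0.1, -0.0, 0.2]
width: 0.0554
grip_force: 0.0
time: 4.1
position: [0.5542, 0.2265, 0.0305]
orientation: [-0.688, 0.726, 0.0, 0.0]
ft_force: [-0.1, 0.3, -0.5]
width: -0.0005
grip_force: 0.0
```

```bash
python3 -m creep '[[0,0,0,0,0,0,-0.3],[0,0,0,0,0,0,-0.3],[0,0,0,0,0,0,-0.3],[0,0,4,0,0,0,-0.3],[0,0,4,0,0,0,-0.3]]'
python3 -m creep '[[0,0,0,0,0,0,1],[0,0,0,0,0,0,1],[0,0,0,0,0,0,1],[0,0,0,0,0,0,1],[0,0,0,0,0,0,1]]'
python3 - <<'E'
from h import *
w=r.read_camera("wrist")[:,:,::-1];s=r.read_camera("side")[:,:,::-1];s=cv2.resize(s[215:275,175:255],None,fx=5,fy=5,interpolation=2)
a=np.zeros((384,800,3),np.uint8);a[:,:400]=w[:,55:455];a[:300,400:800]=s
cv2.imwrite("pics/w4.png",a)
E
```

```text
time: 4.6
position: [0.5542, 0.2265, 0.0222]
orientation: [-0.688, 0.726, 0.0, 0.0]
ft_force: [0.1, 1.1, -0.4]
width: 0.0554
grip_force: 0.0
time: 5.1
position: [0.5544, 0.2266, 0.0228]
orientation: [-0.688, 0.726, -0.0, 0.0]
ft_force: [0.7, -0.1, 1.4]
width: 0.0116
grip_force: 60.0
```

View pics/w4.png

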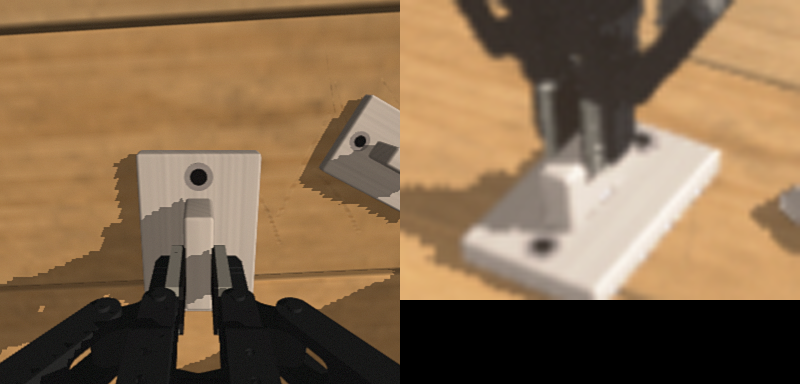

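The picture shows the pads now holding only the top few mm of the web, so the real tips stand well behind where the text puts them. I'll take a deeper hold and watch the vertical force.

```bash
python3 -m creep '[[0,0,0,0,0,0,-0.3],[0,0,0,0,0,0,-0.3],[0,0,0,0,0,0,-0.3],[0,0,5,0,0,0,-0.3],[0,0,0,0,0,0,-0.3]]'
python3 -m creep '[[0,0,5,0,0,0,-0.3],[0,0,0,0,0,0,-0.3]]'
python3 -m creep '[[0,0,5,0,0,0,-0.3],[0,0,0,0,0,0,-0.3]]'
python3 -m creep '[[0,0,0,0,0,0,1],[0,0,0,0,0,0,1],[0,0,0,0,0,0,1],[0,0,0,0,0,0,1],[0,0,0,0,0,0,1]]'
```

```text
time: 5.7
position: [0.5536, 0.2262, 0.0165]
orientation: [-0.688, 0.726, 0.0, -0.001]
ft_force: [-0.3, -0.8, -0.6]
width: 0.0558
grip_force: 0.0
time: 5.9
position: [0.5537, 0.2262, 0.0116]
orientation: [-0.688, 0.726, 0.0, -0.001]
ft_force: [-0.7, -0.0, 0.3]
width: 0.0558
grip_force: 0.0
time: 6.1
position: [0.5538, 0.2263, 0.0067]
orientation: [-0.688, 0.726, 0.0, -0.001]
ft_force: [-0.8, 0.2, -0.3]
width: 0.0556
grip_force: 0.0
time: 6.6
position: [0.5544, 0.2266, 0.0078]
orientation: [-0.688, 0.726, -0.0, 0.0]
ft_force: [0.7, 0.3, 1.6]
width: 0.0129
grip_force: 60.9
```

```bash
python3 -m creep '[[0,0,-5,0,0,0,1],[0,0,-15,0,0,0,1],[0,0,-30,0,0,0,1],[0,0,-30,0,0,0,1],[0,0,0,0,0,0,1]]'
python3 - <<'E'
from h import *
g=jig(-.001,-.010);print(g)
plan([*g,.09],-80.2,10)
E
```

```text
time: 7.1
position: [0.5568, 0.2276, 0.0923]
orientation: [-0.688, 0.725, -0.001, 0.004]
ft_force: [0.5, 1.0, -1.5]
width: 0.0127
grip_force: 60.5
[ 0.55791626 -0.15952432]
row [38.76  1.75  0.14] [-0.044  0.018 -1.282] x10 ftf [ 0.48  0.97 -1.5 ] p [0.5568 0.2276 0.0923] w 0.0127 t 7.1
```

```bash
python3 -m creep '[[38.8,1.7,0,0,0,-1.3,1],[38.8,1.7,0,0,0,-1.3,1],[38.8,1.7,0,0,0,-1.3,1],[38.8,1.7,0,0,0,-1.3,1],[38.8,1.7,0,0,0,-1.3,1]]'
python3 -m creep '[[38.8,1.7,0,0,0,-1.3,1],[38.8,1.7,0,0,0,-1.3,1],[38.8,1.7,0,0,0,-1.3,1],[38.8,1.7,0,0,0,-1.3,1],[38.8,1.7,0,0,0,-1.3,1]]'
python3 -m creep '[[0,0,0,0,0,0,1],[0,0,0,0,0,0,1]]'
python3 - <<'E'
from h import *
plan([*jig(-.001,-.010),.09],-80.2,1)
w=r.read_camera("wrist")[:,:,::-1];p=r.camera_params("wrist");np.save("pw5.npy",p,allow_pickle=True)
cv2.imwrite("pics/w5.png",cv2.resize(w,(800,600)))
E
```

```text
time: 7.6
position: [0.5431, 0.0311, 0.0868]
orientation: [0.728, -0.685, -0.001, 0.001]
ft_force: [0.6, -0.1, -2.4]
width: 0.0124
grip_force: 60.3
time: 8.1
position: [0.5553, -0.1624, 0.0868]
orientation: [0.766, -0.643, -0.001, 0.0]
ft_force: [1.0, -0.5, -1.8]
width: 0.013
grip_force: 60.3
time: 8.3
position: [0.5553, -0.1618, 0.0864]
orientation: [0.765, -0.644, -0.001, 0.0]
ft_force: [-0.5, -0.7, -2.4]
width: 0.0127
grip_force: 60.3
row [-1.78 -2.96 -3.57] [0.103 0.056 0.005] x1 ftf [-0.54 -0.66 -2.44] p [ 0.5553 -0.1618  0.0864] w 0.0127 t 8.3
```

View pics/w5.png

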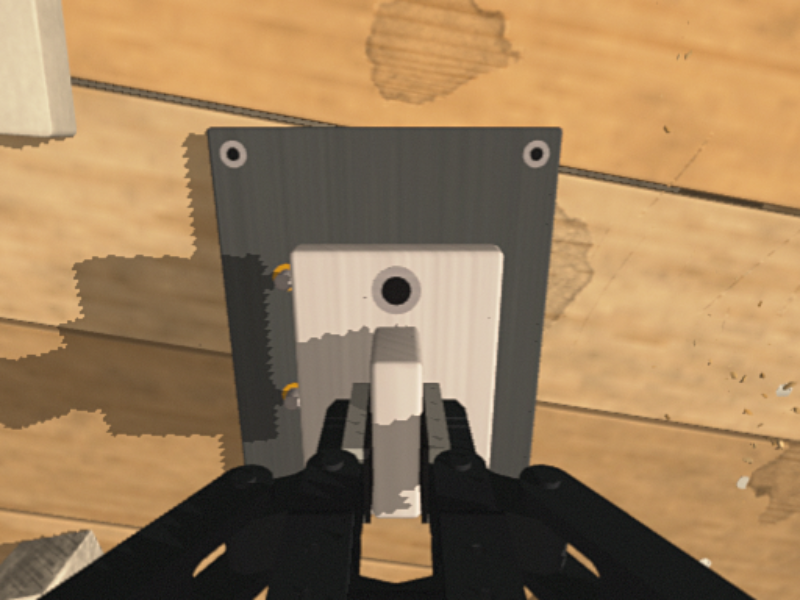

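The wrist view shows the bracket held parallel to the jig, with the -y screws at (233,154) and (537,154) and the dowels at (285,277) and (292,395). I'll check the jig pose with these.

```bash
python3 - <<'E'
from h import *
p=np.load("pw5.npy",allow_pickle=True).item();k=512/800
q=plane(p,[((u+.5)*k-.5,(v+.5)*k-.5) for u,v in[(233,154),(537,154)]],.012);print(q,injig(q))
c=plane(p,[((u+.5)*k-.5,(v+.5)*k-.5) for u,v in[(293,248),(501,248)]],.0786+.012);print(c,injig(c), np.arctan2(*(c[0]-c[1])[1::-1]),np.arctan2(*(q[0]-q[1])[1::-1]))
E
python3 -m creep '[[-1.8,-3,20,0,0,0,1],[0,0,30,0,0,0,1],[0,0,8,0,0,0,1],[0,0,0,0,0,0,1]]'
```

```text
[[ 0.63499887 -0.2210419   0.012     ]
 [ 0.50733701 -0.24332664  0.012     ]] [[ 0.06449005 -0.08373733]
 [-0.06510203 -0.08397311]]
[[ 0.59285613 -0.20497188  0.0906    ]
 [ 0.53206315 -0.21557051  0.0906    ]] [[ 0.02569656 -0.06073035]
 [-0.03601331 -0.06082939]] 0.17260487367228297 0.1728193882237471
time: 8.75
position: [0.5576, -0.1578, 0.0283]
orientation: [0.766, -0.643, -0.001, 0.001]
ft_force: [0.5, -0.1, -0.6]
width: 0.0128
grip_force: 60.2
```

```bash
python3 -m creep '[[0,0,3,0,0,0,1],[0,0,3,0,0,0,1],[0,0,0,0,0,0,1]]'
python3 -m creep '[[0,0,1,0,0,0,1],[0,0,0,0,0,0,1]]'
python3 -m creep '[[0,0,1,0,0,0,1],[0,0,0,0,0,0,1]]'
```

```text
time: 9.05
position: [0.5591, -0.1587, 0.024]
orientation: [0.766, -0.643, 0.0, -0.0]
ft_force: [-1.2, 0.0, -2.7]
width: 0.0125
grip_force: 60.2
time: 9.25
position: [0.5589, -0.1588, 0.0227]
orientation: [0.766, -0.643, 0.0, -0.0]
ft_force: [0.1, -0.6, -2.8]
width: 0.0128
grip_force: 60.2
time: 9.45
position: [0.5587, -0.1588, 0.0214]
orientation: [0.766, -0.643, -0.0, 0.0]
ft_force: [-0.3, 0.1, -1.4]
width: 0.0129
grip_force: 60.2
```

```bash
python3 -m creep '[[0,0,0.7,0,0,0,1],[0,0,0,0,0,0,1]]'
python3 -m creep '[[0,0,0.6,0,0,0,1],[0,0,0,0,0,0,1]]'
python3 -m creep '[[0,0,0.5,0,0,0,1],[0,0,0,0,0,0,1]]'
```

```text
time: 9.65
position: [0.5587, -0.1588, 0.0207]
orientation: [0.766, -0.643, -0.0, 0.0]
ft_force: [-0.3, 0.2, -1.8]
width: 0.0128
grip_force: 60.2
time: 9.85
position: [0.5588, -0.1588, 0.0201]
orientation: [0.766, -0.643, -0.0, 0.0]
ft_force: [0.7, -0.7, -1.7]
width: 0.0126
grip_force: 60.2
time: 10.05
position: [0.559, -0.1588, 0.0198]
orientation: [0.766, -0.643, 0.0, -0.0]
ft_force: [0.2, 0.2, -1.5]
width: 0.0128
grip_force: 60.5
```

```bash
python3 -m creep '[[0,0,0.5,0,0,0,1],[0,0,0,0,0,0,1]]' | grep -E 'pos|ft'
python3 -m creep '[[0,0,0.5,0,0,0,1],[0,0,0,0,0,0,1]]'| grep -E 'pos|ft'
```

```text
position: [0.5592, -0.159, 0.0198]
ft_force: [0.6, 0.3, 3.7]
position: [0.5595, -0.159, 0.0198]
ft_force: [-0.8, -0.7, 6.5]
```

```bash
python3 -m creep '[[0,0,-0.7,0,0,0,1],[0,0,0,0,0,0,-0.3],[0,0,0,0,0,0,-0.3],[0,0,0,0,0,0,-0.3],[0,0,0,0,0,0,-0.3]]'
python3 -m creep '[[0,0,-10,0,0,0,-0.3],[0,0,-25,0,0,0,-0.3],[0,0,-25,0,0,0,-0.3],[0,0,0,0,0,0,1],[0,0,0,0,0,0,1]]' | grep pos
python3 - <<'E'
from h import *
o=r.get_obs();print(injig(o["position"]))
w=r.read_camera("wrist")[:,:,::-1];p=r.camera_params("wrist");np.save("pw6.npy",p,allow_pickle=True)
cv2.imwrite("pics/w6.png",cv2.resize(w,(800,600)))
plan([*jig(-.056,-.004),.070],-80.2,2)
E
```

```text
time: 10.95
position: [0.5587, -0.1588, 0.0192]
orientation: [0.766, -0.643, -0.0, 0.0]
ft_force: [-0.8, -0.0, 0.2]
width: 0.0554
grip_force: 0.0
position: [0.5593, -0.1587, 0.0805]
[ 0.00052065 -0.00942157]
row [-2.66 27.9   4.71] [-0.001  0.011  0.067] x2 ftf [-0.59  0.62 -0.17] p [ 0.5586 -0.1586  0.0794] w 0.0197 t 11.5
```

View pics/w6.png

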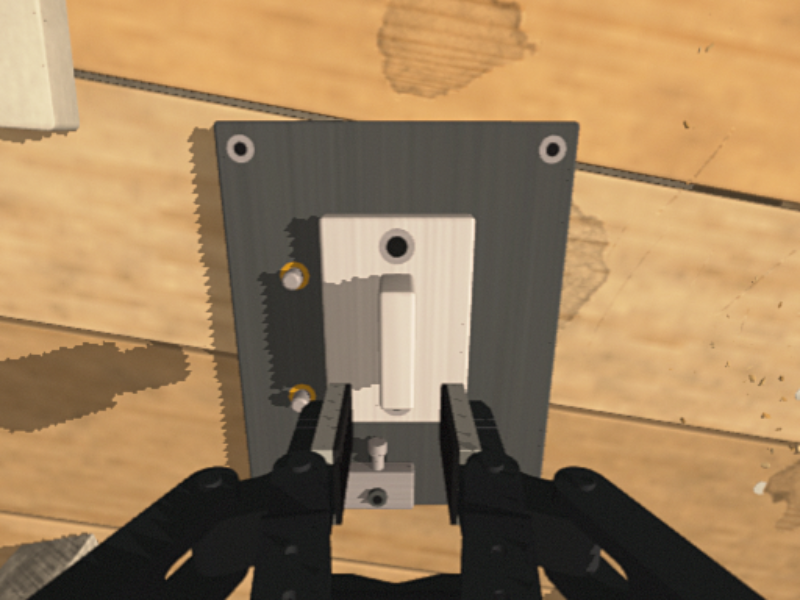

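The picture shows the bracket flat and square, its corners at (321,216), (474,216), (325,421) and (467,421). The button end is at (377,438), and both dowels are clear.

```bash
python3 - <<'E'
from h import *
p=np.load("pw6.npy",allow_pickle=True).item();k=512/800
f=lambda L,z:injig(plane(p,[((u+.5)*k-.5,(v+.5)*k-.5) for u,v in L],z)).round(4).tolist()
print(f([(321,216),(474,216),(325,421),(467,421)],.024));print(f([(377,438)],.018))
E
python3 -m creep '[[-2.6,28,5,0,0,0,1],[-2.6,28,5,0,0,0,1],[0,0,0,0,0,0,1],[0,0,0,0,0,0,1],[0,0,0,0,0,0,1]]'
python3 -m creep '[[0,0,30,0,0,0,1],[0,0,12,0,0,0,1],[0,0,0,0,0,0,1]]'
```

```text
[[0.029, -0.0588], [-0.033, -0.0589], [0.0314, 0.0365], [-0.0347, 0.0363]]
[[0.0075, 0.0496]]
time: 12.0
position: [0.5033, -0.1633, 0.0693]
orientation: [0.766, -0.643, 0.0, 0.0]
ft_force: [-0.4, 0.0, -1.0]
width: 0.0003
grip_force: 0.0
time: 12.3
position: [0.5014, -0.1631, 0.0253]
orientation: [0.766, -0.643, -0.002, 0.001]
ft_force: [-0.7, 0.2, -0.3]
width: -0.0004
grip_force: 0.0
```

```bash
f() { grep -E 'pos|ft'; }
python3 -m creep '[[0,0,6,0,0,0,1],[0,0,6,0,0,0,1],[0,0,4,0,0,0,1],[0,0,0,0,0,0,1]]'|f
python3 -m creep '[[0,0,2,0,0,0,1],[0,0,0,0,0,0,1]]'|f
python3 -m creep '[[0,0,1.5,0,0,0,1],[0,0,0,0,0,0,1]]'|f
```

```text
position: [0.5025, -0.1633, 0.011]
ft_force: [-0.9, 0.2, -0.4]
position: [0.5028, -0.1633, 0.0094]
ft_force: [0.0, -0.1, -0.3]
position: [0.5027, -0.1633, 0.0078]
ft_force: [-0.7, -0.0, -0.6]
```

```bash
f() { grep -E 'pos|ft'; }
python3 -m creep '[[0,0,1.5,0,0,0,1],[0,0,0,0,0,0,1]]'|f
python3 -m creep '[[0,0,1.5,0,0,0,1],[0,0,0,0,0,0,1]]'|f
python3 -m creep '[[0,0,1.5,0,0,0,1],[0,0,0,0,0,0,1]]'|f
python3 -m creep '[[0,0,1.5,0,0,0,1],[0,0,0,0,0,0,1]]'|f
```

```text
position: [0.5026, -0.1633, 0.0062]
ft_force: [-0.2, 0.3, -0.4]
position: [0.5026, -0.1633, 0.0047]
ft_force: [0.0, -0.6, -0.2]
position: [0.5026, -0.1633, 0.0032]
ft_force: [-0.1, -0.2, -0.2]
position: [0.5028, -0.1633, 0.0019]
ft_force: [-0.9, -0.4, 0.9]
```

```bash
f() { grep -E 'pos|ft'; }
python3 -m creep '[[0,0,1,0,0,0,1],[0,0,0,0,0,0,1]]'|f
python3 -m creep '[[0,0,0.6,0,0,0,1],[0,0,0,0,0,0,1]]'|f
```

```text
position: [0.5028, -0.1634, 0.0018]
ft_force: [-3.6, 1.1, 7.6]
position: [0.5029, -0.1634, 0.0018]
ft_force: [-3.6, 4.1, 12.0]
```

```bash
f() { grep -E 'pos|ft|wid'; }
python3 -m creep '[[0,0,-6.5,0,0,0,1],[0,0,0,0,0,0,1]]'|f
python3 -m creep '[[0,-2,0,0,0,0,1],[0,-2,0,0,0,0,1],[0,0,0,0,0,0,1]]'|f
python3 -m creep '[[0,-2,0,0,0,0,1],[0,-2,0,0,0,0,1],[0,0,0,0,0,0,1]]'|f
python3 -m creep '[[0,-2,0,0,0,0,1],[0,-2,0,0,0,0,1],[0,0,0,0,0,0,1]]'|f
python3 - <<'E'
from h import *
o=r.get_obs();print(injig(o["position"]))
E
```

```text
position: [0.5034, -0.1634, 0.0076]
ft_force: [0.5, 0.2, -0.3]
width: -0.0001
position: [0.5069, -0.1626, 0.0064]
ft_force: [-0.1, 0.0, 0.3]
width: 0.0
position: [0.5109, -0.1619, 0.0067]
ft_force: [0.5, -1.0, -0.3]
width: 0.0005
position: [0.5149, -0.1612, 0.0068]
ft_force: [0.0, 0.6, 0.1]
width: -0.0002
[-0.04366782 -0.00432902]
```

```bash
f() { grep -E 'pos|ft'; }
python3 -m creep '[[0,-1.5,0,0,0,0,1],[0,-1.5,0,0,0,0,1],[0,0,0,0,0,0,1]]'|f
python3 -m creep '[[0,-1,0,0,0,0,1],[0,0,0,0,0,0,1]]'|f
python3 -m creep '[[0,-1,0,0,0,0,1],[0,0,0,0,0,0,1]]'|f
python3 -m creep '[[0,-1,0,0,0,0,1],[0,0,0,0,0,0,1]]'|f
```

```text
position: [0.5177, -0.1607, 0.0068]
ft_force: [-0.2, -0.3, 0.4]
position: [0.5186, -0.1605, 0.0068]
ft_force: [-0.4, 0.1, -1.1]
position: [0.5196, -0.1604, 0.0068]
ft_force: [-0.2, 0.3, -0.2]
position: [0.5206, -0.1602, 0.0068]
ft_force: [-0.6, 0.6, -0.5]
```

```bash
f() { grep -E 'pos|ft'; }
python3 -m creep '[[0,-1,0,0,0,0,1],[0,0,0,0,0,0,1]]'|f
python3 -m creep '[[0,-1,0,0,0,0,1],[0,0,0,0,0,0,1]]'|f
python3 -m creep '[[0,-1,0,0,0,0,1],[0,0,0,0,0,0,1]]'|f
python3 - <<'E'
from h import *
w=r.read_camera("scene")[:,:,::-1];s=r.read_camera("side")[:,:,::-1]
c=lambda im,x,y,w,h,k:cv2.resize(im[y:y+h,x:x+w],None,fx=k,fy=k,interpolation=cv2.INTER_CUBIC)
cv2.imwrite("pics/w7.png",np.hstack([c(w,255,205,130,100,3),c(s,235,140,82,60,5)]))
E
```

```text
position: [0.5216, -0.16, 0.0068]
ft_force: [-0.6, 0.3, 0.4]
position: [0.5226, -0.1598, 0.0068]
ft_force: [-0.4, -0.8, -0.2]
position: [0.5236, -0.1597, 0.0068]
ft_force: [-0.9, -0.6, -0.2]
```

```bash
f() { grep -E 'pos|ft'; }
python3 -m creep '[[0,-0.8,0,0,0,0,1],[0,0,0,0,0,0,1]]'|f
python3 -m creep '[[0,-0.8,0,0,0,0,1],[0,0,0,0,0,0,1]]'|f
python3 -m creep '[[0,-0.8,0,0,0,0,1],[0,0,0,0,0,0,1]]'|f
python3 -m creep '[[0,-0.8,0,0,0,0,1],[0,0,0,0,0,0,1]]'|f
```

```text
position: [0.5242, -0.1596, 0.0068]
ft_force: [0.3, -0.1, 0.8]
position: [0.5246, -0.1595, 0.0067]
ft_force: [-1.7, -0.4, 1.2]
position: [0.5248, -0.1595, 0.0066]
ft_force: [-4.8, -1.8, 3.0]
position: [0.5249, -0.1594, 0.0066]
ft_force: [-7.5, -2.4, 4.7]
```

```bash
f() { grep -E 'pos|ft|ori'; }
python3 -m creep '[[0,-0.3,0,0,0,0,1],[0,0,0,0,0,0,1],[0,0,0,0,0,0,1],[0,0,0,0,0,0,1],[0,0,0,0,0,0,1]]'|f
python3 -m creep '[[0,0,0,0,0,0,1],[0,0,0,0,0,0,1],[0,0,0,0,0,0,1]]'|f
python3 - <<'E'
from h import *
o=r.get_obs();print(injig(o["position"]),o["wrist_torque"],o["time"])
# bracket pose from scene picture: bright pixels on the jig
p=P["scene"]
im=r.read_camera("scene");cv2.imwrite("pics/s8.png",im[:,:,::-1])
E
```

```text
position: [0.525, -0.1594, 0.0065]
orientation: [0.766, -0.643, -0.001, 0.001]
ft_force: [-6.4, -1.8, 5.2]
position: [0.525, -0.1594, 0.0066]
orientation: [0.766, -0.643, -0.001, 0.001]
ft_force: [-6.9, -0.8, 5.0]
[-0.0334531  -0.00428095] [-0.54582413  2.41925716 -0.03290536] 18.6
```

```bash
f() { grep -E 'pos|ft|ori'; }
python3 -m creep '[[0,-0.4,-0.2,0,0,0,1],[0,0,0,0,0,0,1],[0,0,0,0,0,0,1],[0,0,0,0,0,0,1],[0,0,0,0,0,0,1]]'|f
python3 -m creep '[[0,0,0,0,0,0,1],[0,0,0,0,0,0,1],[0,0,0,0,0,0,1]]'|f
```

```text
position: [0.525, -0.1594, 0.0066]
orientation: [0.766, -0.643, -0.002, 0.001]
ft_force: [-6.7, -2.4, 4.5]
position: [0.525, -0.1594, 0.0066]
orientation: [0.766, -0.643, -0.002, 0.001]
ft_force: [-6.3, -1.6, 4.5]
```

```bash
f() { grep -E 'pos|ft|ori'; }
python3 -m creep '[[0,-0.7,0,0,0,0,1],[0,0,0,0,0,0,1],[0,0,0,0,0,0,1]]'|f
python3 -m creep '[[0,0,0,0,0,0,1],[0,0,0,0,0,0,1],[0,0,0,0,0,0,1],[0,0,0,0,0,0,1]]'|f
```

```text
position: [0.5251, -0.1594, 0.0065]
orientation: [0.766, -0.643, -0.002, 0.002]
ft_force: [-9.9, -2.4, 5.5]
position: [0.5251, -0.1594, 0.0065]
orientation: [0.766, -0.643, -0.002, 0.002]
ft_force: [-9.6, -2.6, 5.8]
```

```bash
python3 -m creep '[[0,3,0,0,0,0,1],[0,6,0,0,0,0,1],[0,6,0,0,0,0,1],[0,0,-30,0,0,0,1],[0,0,-30,0,0,0,1]]'
python3 - <<'E'
from h import *
print(injig(r.get_obs()["position"]))
plan([*jig(.009,-.079),.065],-80.2,2)
E
```

```text
time: 20.65
position: [0.5125, -0.1614, 0.0672]
orientation: [0.766, -0.643, -0.001, 0.0]
ft_force: [1.2, -0.1, 0.7]
width: 0.0003
grip_force: 0.0
[-0.04603291 -0.00413876]
row [ 37.49 -27.44   1.06] [0.033 0.011 0.074] x2 ftf [ 1.2  -0.13  0.73] p [ 0.5125 -0.1614  0.0672] w 0.0003 t 20.65
```

```bash
python3 -m creep '[[37.5,-27.5,0,0,0,0,1],[37.5,-27.5,0,0,0,0,1],[0,0,0,0,0,0,1]]'|grep pos
python3 -m creep '[[0,0,30,0,0,0,1],[0,0,20,0,0,0,1],[0,0,7,0,0,0,1],[0,0,0,0,0,0,1]]'
python3 - <<'E'
from h import *
print(injig(r.get_obs()["position"]))
plan([*jig(.009,-.079),.0075],-80.2,1)
E
```

```text
position: [0.5833, -0.2289, 0.066]
time: 21.35
position: [0.5797, -0.2257, 0.0092]
orientation: [0.766, -0.643, -0.001, 0.0]
ft_force: [-0.2, -0.6, 0.2]
width: -0.0
grip_force: 0.0
[ 0.009225   -0.07888589]
row [0.11 0.22 1.71] [0.087 0.029 0.155] x1 ftf [-0.18 -0.56  0.22] p [ 0.5797 -0.2257  0.0092] w -0.0 t 21.35
```

```bash
f() { grep -E 'pos|ft'; }
python3 -m creep '[[0,0,2,0,0,0,1],[-2,0,0,0,0,0,1],[-2,0,0,0,0,0,1],[-2,0,0,0,0,0,1],[0,0,0,0,0,0,1]]'|f
python3 -m creep '[[-2,0,0,0,0,0,1],[-2,0,0,0,0,0,1],[0,0,0,0,0,0,1]]'|f
python3 -m creep '[[-1.5,0,0,0,0,0,1],[-1.5,0,0,0,0,0,1],[-1.5,0,0,0,0,0,1],[0,0,0,0,0,0,1]]'|f
python3 -c "
from h import *
print(injig(r.get_obs()['position']))"
```

```text
position: [0.5795, -0.2197, 0.0084]
ft_force: [-0.1, 0.2, 0.0]
position: [0.5786, -0.2158, 0.008]
ft_force: [-0.5, 0.8, -0.6]
position: [0.5777, -0.2114, 0.008]
ft_force: [0.2, -0.5, -0.0]
[ 0.00971738 -0.06448178]
```

```bash
f() { grep -E 'pos|ft'; }
python3 -m creep '[[-1,0,0,0,0,0,1],[-1,0,0,0,0,0,1],[0,0,0,0,0,0,1]]'|f
python3 -m creep '[[-1,0,0,0,0,0,1],[-1,0,0,0,0,0,1],[0,0,0,0,0,0,1]]'|f
python3 -m creep '[[-1,0,0,0,0,0,1],[0,0,0,0,0,0,1]]'|f
python3 -m creep '[[-1,0,0,0,0,0,1],[0,0,0,0,0,0,1]]'|f
python3 -m creep '[[-1,0,0,0,0,0,1],[0,0,0,0,0,0,1]]'|f
```

```text
position: [0.5774, -0.2095, 0.008]
ft_force: [0.7, -0.1, -0.3]
position: [0.5771, -0.2075, 0.008]
ft_force: [-0.1, 0.3, -0.3]
position: [0.5769, -0.2066, 0.008]
ft_force: [0.4, 0.5, -0.3]
position: [0.5768, -0.2056, 0.008]
ft_force: [0.2, -1.2, 0.0]
position: [0.5766, -0.2046, 0.008]
ft_force: [0.6, 0.2, -0.3]
```

```bash
f() { grep -E 'pos|ft'; }
python3 -m creep '[[-0.8,0,0,0,0,0,1],[0,0,0,0,0,0,1]]'|f
python3 -m creep '[[-0.8,0,0,0,0,0,1],[0,0,0,0,0,0,1]]'|f
python3 -m creep '[[-0.8,0,0,0,0,0,1],[0,0,0,0,0,0,1]]'|f
python3 -m creep '[[-0.8,0,0,0,0,0,1],[0,0,0,0,0,0,1]]'|f
```

```text
position: [0.5764, -0.2038, 0.008]
ft_force: [-0.3, 0.4, -0.8]
position: [0.5763, -0.203, 0.008]
ft_force: [1.0, -0.6, -0.4]
position: [0.5762, -0.2025, 0.008]
ft_force: [0.4, -0.5, 0.2]
position: [0.5763, -0.2024, 0.0082]
ft_force: [1.7, -5.3, -0.4]
```

```bash
f() { grep -E 'pos|ft'; }
python3 -m creep '[[-0.6,0,0,0,0,0,1],[0,0,0,0,0,0,1],[0,0,0,0,0,0,1]]'|f
python3 -m creep '[[0,0,0,0,0,0,1],[0,0,0,0,0,0,1],[0,0,0,0,0,0,1],[0,0,0,0,0,0,1]]'|f
python3 -c "
from h import *
print(injig(r.get_obs()['position']))"
```

```text
position: [0.5763, -0.2023, 0.0084]
ft_force: [0.8, -7.1, -0.9]
position: [0.5763, -0.2023, 0.0084]
ft_force: [0.6, -6.8, -0.5]
[ 0.00980429 -0.05527521]
```

```bash
f() { grep -E 'pos|ft'; }
python3 -m creep '[[-0.5,0,0,0,0,0,1],[0,0,0,0,0,0,1],[0,0,0,0,0,0,1],[0,0,0,0,0,0,1],[0,0,0,0,0,0,1]]'|f
python3 -m creep '[[0,0,0,0,0,0,1],[0,0,0,0,0,0,1]]'|f
python3 -m creep '[[3,0,0,0,0,0,1],[6,0,0,0,0,0,1],[6,0,0,0,0,0,1],[0,0,-30,0,0,0,1],[0,0,-40,0,0,0,1]]'|f
python3 -m creep '[[-40,0,-20,0,0,0,1],[-40,0,0,0,0,0,1],[0,0,0,0,0,0,1],[0,0,0,0,0,0,1]]'|f
python3 - <<'E'
from h import *
o=r.get_obs();print(injig(o["position"]),o["time"])
p=r.camera_params("wrist");im=r.read_camera("wrist");cv2.imwrite("pics/w9.png",im[:,:,::-1])
np.save("pw9.npy",p,allow_pickle=True)
# rectify jig plane at flange-top height: 4 px/mm map, x right, y up
C=p["camera_from_world"]
xs=np.arange(-.03,.06,.0005);ys=np.arange(-.07,.06,.0005)
X,Y=np.meshgrid(xs,ys);c,s=np.cos(JY),np.sin(JY)
W=np.stack([JP[0]+c*X-s*Y,JP[1]+s*X+c*Y,np.full_like(X,.024)],-1).reshape(-1,3)
uv=cv2.projectPoints(W,cv2.Rodrigues(C[:3,:3])[0],C[:3,3],p["intrinsics"],p["dist"])[0].reshape(*X.shape,2).astype(np.float32)
g=cv2.remap(cv2.cvtColor(im,cv2.COLOR_RGB2GRAY),uv[...,0],uv[...,1],cv2.INTER_LINEAR).astype(float)
for y in(-.04,-.03,-.02,-.01,0,.01,.02):
    row=cv2.GaussianBlur(g,(5,5),0)[np.argmin(abs(ys-y))];d=np.diff(row)
    print(y,"left",round(xs[:40][np.argmax(d[:40])],4),d[:40].max().round(),"right",round(xs[110:][np.argmin(d[110:])],4),d[110:].min().round())
for x in(-.01,-.005,.02,.03):
    col=cv2.GaussianBlur(g,(5,5),0)[:,np.argmin(abs(xs-x))];d=np.diff(col);print(x,"bottom y",round(ys[np.argmax(d[:80])],4),d[:80].max().round())
E
```

```text
position: [0.5763, -0.2022, 0.0086]
ft_force: [0.3, -8.3, -0.7]
position: [0.5763, -0.2022, 0.0086]
ft_force: [0.5, -9.0, -0.2]
position: [0.5766, -0.215, 0.0763]
ft_force: [0.7, 0.4, 0.1]
position: [0.5647, -0.1356, 0.0982]
ft_force: [0.1, -0.2, 0.2]
[0.00970762 0.01239047] 26.85
-0.04 left -0.024 46.0 right 0.0395 -35.0
-0.03 left -0.024 44.0 right 0.039 -26.0
-0.02 left -0.024 43.0 right 0.0395 -34.0
-0.01 left -0.024 47.0 right 0.04 -21.0
0 left -0.024 44.0 right 0.04 -19.0
0.01 left -0.024 41.0 right 0.04 -21.0
0.02 left -0.024 44.0 right 0.0395 -11.0
-0.01 bottom y -0.045 28.0
-0.005 bottom y -0.045 27.0
0.02 bottom y -0.045 29.0
0.03 bottom y -0.0445 28.0
```

Run:
```python
from h import *
p=np.load("pw9.npy",allow_pickle=True).item();im=cv2.imread("pics/w9.png");C=p["camera_from_world"]
c,s=np.cos(JY),np.sin(JY)
xs=np.arange(.034,.054,.001)
for y0 in(-.03,.03):
  for y in y0+np.array([-.004,-.002,0,.002,.004]):
    W=np.stack([JP[0]+c*xs-s*y,JP[1]+s*xs+c*y,0*xs+.022],-1)
    uv=cv2.projectPoints(W,cv2.Rodrigues(C[:3,:3])[0],C[:3,3],p["intrinsics"],p["dist"])[0].astype(np.float32)
    print(round(y,3),cv2.remap(cv2.cvtColor(im,cv2.COLOR_BGR2GRAY),uv[...,0],uv[...,1],1).ravel())
# screws at -y end
q=cv2.projectPoints(np.array([[*jig(.065,-.0838),.012],[*jig(-.065,-.0838),.012]]),cv2.Rodrigues(C[:3,:3])[0],C[:3,3],p["intrinsics"],p["dist"])[0];print(q.ravel())
for u,v in q[:,0]:
    a=cv2.cvtColor(im,6)[int(v)-9:int(v)+10,int(u)-9:int(u)+10].astype(float) if 9<v<375 else None
    if a is not None:
        m=a>110;yy,xx=np.nonzero(m);print(m.sum(),xx.mean()+int(u)-9,yy.mean()+int(v)-9)
```

```text
-0.034 [203 205 206 205 207 197 136  81 114 150 158 142 114  97  92  74  48  49
  49  55]
-0.032 [204 204 205 205 206 197 134 105 171 162 158 159 160 135  95  84  59  49
  51  50]
-0.03 [204 204 205 205 208 196 135 106 135 159 160 159 159 148 105  70  51  49
  53  49]
-0.028 [204 204 205 205 207 194 133  94 137 154 153 151 132  88  57  48  51  50
  52  51]
-0.026 [204 204 206 206 206 197 135  63  57  75  73  57  47  49  50  50  49  48
  51  51]
0.026 [128 128 128 127 127 124 101  68  75  86  92  90  85  80  88  82  52  47
  49  48]
0.028 [126 127 128 128 127 124 106  84  91  96  97  96  97  95  90  70  49  48
  49  48]
0.03 [126 129 128 126 126 125 108  84  95  97  99  96  97  96  77  53  48  49
  49  49]
0.032 [125 126 128 126 127 125 107  67  74  91  96  97  92  77  57  48  48  48
  49  47]
0.034 [126 128 127 127 126 123 107  61  46  50  50  49  48  49  48  49  48  48
  47  48]
[170.2197405   61.39704843 362.28781255  62.38885769]
176 171.6534090909091 59.772727272727266
177 362.84180790960454 60.66666666666667
```

```bash
python3 -c "
from plant import r
print(r.job_done())"
```

```text
the job is handed in; nothing more can be done
None
```

I laid the bracket flat on the jig, pushed it square against both dowels (about 10 N) and then against the end stop (about 9 N), and released it. The last wrist image shows it parallel to the dowels within about 1 mm. I handed the job in at about 27 s, and the call did not report a verdict.

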